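Lock the rotary cast table

TASK

Lock the rotary cast table so that a cast can be mounted on it: push the upright peg on its slotted disc sideways until the slot lines up with the lock bar, then push the bar by its tail tab through the disc and on until its tab meets the guide, fully home. Do it with gentle pushes only - never grip or lift the bar or the peg - and leave the casts and other things round it where they stand.

Things in the scene. Friction and masses are not known exactly. Their poses are not given: they have to be found in the camera images.
- cast_table: Grey base plate 242 x 80 x 12 mm, fixed on the bench, with guide, slotted disc and keeper in a line. Origin on the bench under the disc's axis, z up, +x the way the bar is pushed. In mm, centred on y = 0: plate x -182 to 60; rail under the bar x -182 to -75; guide cheeks x -75 to -35; disc radius 30; keeper notch x 34 to 52. Cheeks and disc reach z 32, disc studs z 36.
- lock_disc (a joint): Angle of the slotted disc about the vertical, rad, anticlockwise from above, range -1.15 to 1.15, no catch at 0. At 0 the slot lies along the bar's line. Disc 60 mm across; two half-moons, z 20 to 32 mm, leave a straight slot 15 mm wide, open on top, mouths flared to 21 mm. Starts at -0.95 to -0.45, blocking the bar. Turns with about 1 N at the peg, stays where left.
- turn_peg (a point): Top centre of the disc's upright steel peg, 12 mm thick, z 20 to 59.5 mm above the bench, on an arm 58 mm from the disc's axis, square to the slot: at joint angle 0 it is at x = 0, y = +58 mm in the table's frame; at negative angles it stands towards the keeper. Push it sideways to turn the disc.
- lock_bar: Loose dark steel bar, 0.20 to 0.33 kg, 133 mm long, 10 x 10 mm, in the open guide (0.8 mm play each side). Origin on its underside (20 mm above the bench) below the push tab's back face; x along the bar to the nose. Slides with 1 to 3 N. Fully home: origin at x = -83 mm in the table's frame, tab against the guide cheeks. Starts 82 to 94 mm short of that.
- bar_tab (a point): Centre of the back face of the bar's upright push tab at its tail: 30 mm wide, 8 mm thick, standing 22 to 60 mm above the bench; this point is 41 mm above the bench. Pushing here along the bar's x drives the bar on.
- bar_nose (a point): Tip of the bar's nose, 133 mm ahead of the tab's back face. Its last 14 mm taper to 4 mm wide, so it finds the slot if the disc is within about 0.1 rad of 0. Fully home it is at x = +50 mm in the table's frame, in the keeper notch.
- microscope_pillar (a point): Fixed obstacle left of the work: axis of the stereo microscope's upright pillar, 28 mm thick, reaching 434 mm above the bench; this point is 200 mm up. At this height the pillar carries a 62 mm clamp block (150 to 235 mm up) with focus knobs. The arm may start close to it: draw back towards the robot before swinging over to the cast table.
- cast_white: Bystander, loose, to be left alone: white plaster dental cast, about 55 x 60 x 31 mm. Origin at the centre of its underside.
- cast_tan: Bystander, loose, to be left alone: tan plaster dental cast, about 54 x 58 x 34 mm. Origin at the centre of its underside.
- dappen: Bystander, loose, to be left alone: small pale green glass dish with a waist, 35 mm across, 22 mm high. Origin at the centre of its underside.
- plaster_block: Bystander, loose, to be left alone: small white plaster block, 30 x 34 x 24 mm. Origin at the centre of its underside.
- chuck_1: Bystander, loose, to be left alone: small pale rod-like chuck lying down, 12 x 40 x 11 mm. Origin at the centre of its underside.
- mix_cup_1: Bystander, loose, to be left alone: beige mixing cup with a foot, 52 mm across, 50 mm high. Origin at the centre of its underside.
Mind the look-alikes: they are no part of the job. Leave any yellow look-alike of the lock_bar alone.

How it is judged:
By the outcome, as a careful person would: the job done as asked, in the order asked, and still so for the second after the job is handed in, with the robot touching nothing.
It also fails if it takes over 54 s, if anything falls off the work surface, if the arm or the gripper's body presses on something with over 40 N, if the wrist force passes 120 N, or if a joint passes its speed limit or range.

ROBOT

A 6-joint arm with a two-finger parallel gripper is mounted at the origin on a cart in front of the work surface, level with it; the furniture and walls round the work are solid. World frame = base frame: x ahead of the robot, y to its left, z up, the work surface at z = 0. Lengths are in m, angles in rad, forces in N, time in s.
With the tool pointing down it reaches from about 0.375 to 0.975 m from the base axis. Payload 3.8 kg.
Tool frame: the origin (TCP) lies midway between the tips of the shut fingers; the grasp point (between the pads) lies 19 mm behind it; y points along the fingers, x is the direction in which the jaws open and shut, and the axes are right-handed (so a half turn about y gives the same grasp; the last joint's range is limited). The gripper opens to 88 mm and grips with 3 to 60 N. Pads are 18 mm wide; open, the fingers measure 123 mm over their backs; the gripper's body (75 mm by 187 mm) begins 45 mm behind the grasp point.
Start: joints at [-1.184, 0.264, 1.604, -0, 1.274, -0.037], TCP at [0.278, -0.615, 0.239] pointing down, gripper open.
Joint ranges: [-2.63, 2.63], [-0.94, 2.18], [0.31, 2.57], [-1.31, 4.45], [0, 2.66], [-2.55, 2.55]. Speed limits (rad/s): [2.57, 2.57, 3.14, 3.14, 3.14, 3.14].

INTERFACE

Orientations are given as [roll, pitch, yaw] about the fixed x, y, z axes, in that order (R = Rz(yaw) Ry(pitch) Rx(roll)).
In Python, from rig import * gives the robot as it stands. The module is installed in compiled form; this text tells all that it offers. Calls block until the motion is done:
- goto(position, orientation): joint-space move of the TCP to a pose.
- move_straight(position, ori=None, feed=0.15, guard=None): straight line of the TCP; ori=None keeps the orientation; feed is the mean speed in m/s. With guard (N) it stops when the force on the tool has changed by that much, and returns True; else False.
- move_joints(angles): joint-space move.
- let_go() and gripper_close(grasp_force=None): open the fingers fully, or close them until they stop; grasp_force is the grip in N (None keeps the last).
- hold(seconds).
- inverse_kinematics(position, orientation): joint angles nearest the present ones, or None.
- camera(name): name is "scene" or "top" or "wrist"; returns the picture (400x640x3 uint8, blue, green, red); there is no depth.
- calibration(name): a dict with "fx", "fy", "cx", "cy" (pixels), "R" (3x3) and "t" (3): a world point X has camera coordinates R X + t. Camera axes: x right, y down, z forward; pixel columns grow to the right and rows downward; lengths in m; the calibration is good to about 2 mm. A picture is of the moment at which its call begins: read the wrist's pose just before it. calibration takes no time and is no camera call; for the wrist camera it gives the pose at the moment of the call.
A pose or a line that the arm cannot do raises IKError and nothing moves.
- close_job(): hands the job in, once; it reports no verdict.
Readings, each from a call of its own:
- get_time_s(): time.
- get_q(): joint angles.
- get_joint_velocities(): joint speeds.
- get_tau(): joint torques, N m.
- get_tool_pos(): TCP position.
- get_eef_rot(): TCP orientation.
- get_wrist_force(): force on the tool from outside, world axes, zero at the start.
- get_ft_torque(): the same for the moment, N m.
- get_opening(): opening from 0.0 (shut) to 1.0 (fully open).
Only numpy, scipy, OpenCV 4.12 (cv2) and the standard library are available. Lean on these libraries where they do the work, as an engineer would, in place of code of your own. Each camera call takes 0.05 s, during which the arm holds its last target.

## Working session

There is one attempt and no reset: what is moved stays moved. The work goes in short steps, each a Python script; the robot and the scene stay as the last script left them, time stands still between calls to the robot, and variables do not carry over. Pictures are saved under pics/ and viewed, and the job is handed in when it is done.

```bash
mkdir -p pics
python3 - <<'E'
from rig import *
import cv2
for n in ("scene","top","wrist"):
    c=calibration(n); cv2.imwrite(f"pics/a_{n}.png",camera(n)); print(n,{k:(v if not hasattr(v,'round') else v) for k,v in c.items()})
print(get_time_s(),get_tool_pos(),get_eef_rot(),get_opening())
E
```

```text
scene {'fx': 486.3168371984733, 'fy': 486.3168371984733, 'cx': 327.36793520550395, 'cy': 198.0680619118971, 'R': array([[-0.63671401, -0.77098664,  0.01322383],
       [-0.51091467,  0.40896658, -0.75611675],
       [ 0.57754781, -0.48818638, -0.65430314]]), 't': array([0.41867423, 0.27297095, 0.92191373])}
top {'fx': 423.4657417614985, 'fy': 423.4657417614985, 'cx': 316.64311591729717, 'cy': 206.23726213116595, 'R': array([[-0.0069735 , -0.99984289,  0.01629601],
       [-0.99558177,  0.00541592, -0.09374225],
       [ 0.09363927, -0.01687772, -0.99546312]]), 't': array([0.12489619, 0.50679922, 1.24931345])}
wrist {'fx': 330.3843837349477, 'fy': 330.3843837349477, 'cx': 320.7499368108643, 'cy': 197.65771839840988, 'R': array([[ 0.41058049, -0.91182262, -0.00177922],
       [-0.86518534, -0.39019498,  0.3149638 ],
       [-0.28788536, -0.12777863, -0.94910202]]), 't': array([-0.67433455, -0.04363619,  0.39179259])}
0.15 [ 0.27737064 -0.61478082  0.23769878] [-1.57071964  0.00170787 -1.14706529] 0.99900015145395
```

View pics/a_scene.png

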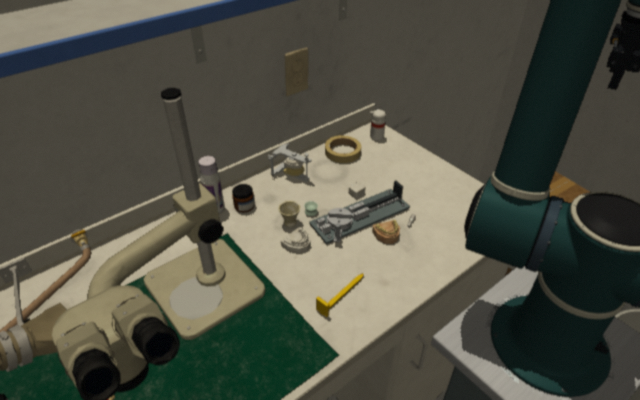

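View pics/a_top.png

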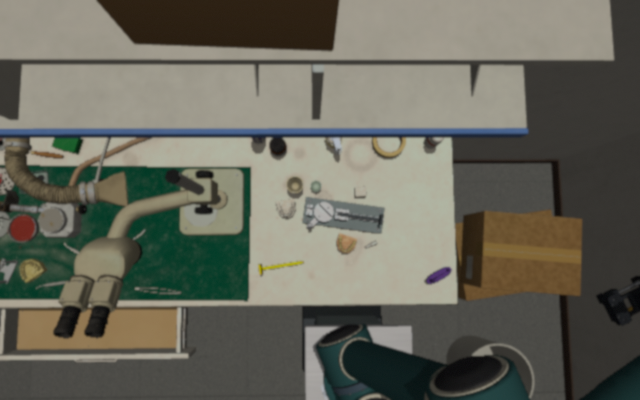

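View pics/a_wrist.png

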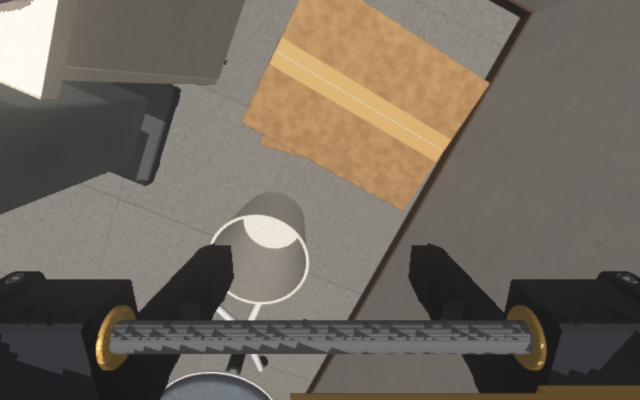

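```bash
cat > h.py <<'E'
import numpy as np, cv2
def ray(c,u,v,z):
    R=np.array(c["R"]);t=np.array(c["t"]);C=-R.T@t
    d=R.T@np.array([(u-c["cx"])/c["fx"],(v-c["cy"])/c["fy"],1]); return C+d*(z-C[2])/d[2]
def proj(c,X):
    p=np.array(c["R"])@np.array(X)+np.array(c["t"]); return np.array([c["fx"]*p[0]/p[2]+c["cx"],c["fy"]*p[1]/p[2]+c["cy"]])
def crop(im,u0,v0,u1,v1,s,fn):
    cv2.imwrite(fn,cv2.resize(im[v0:v1,u0:u1],None,fx=s,fy=s,interpolation=cv2.INTER_CUBIC))
E
python3 - <<'E'
from h import *
crop(cv2.imread("pics/a_top.png"),250,170,390,275,5,"pics/b_top.png")
crop(cv2.imread("pics/a_scene.png"),270,160,430,280,5,"pics/b_scene.png")
E
```

```text
(no output)
```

View pics/b_top.png

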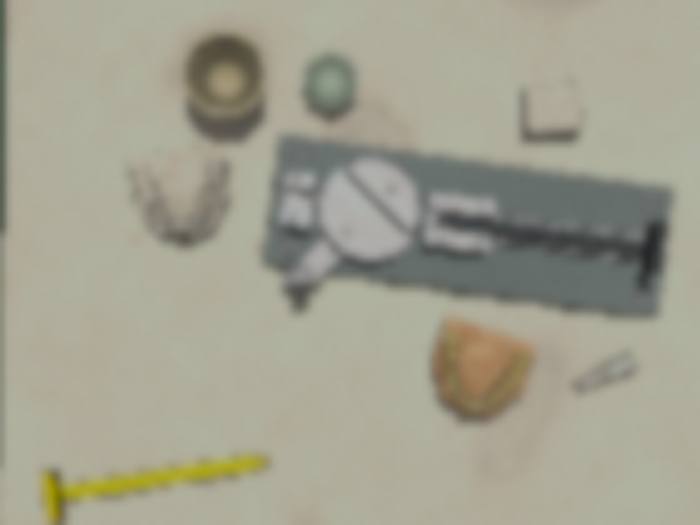

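View pics/b_scene.png

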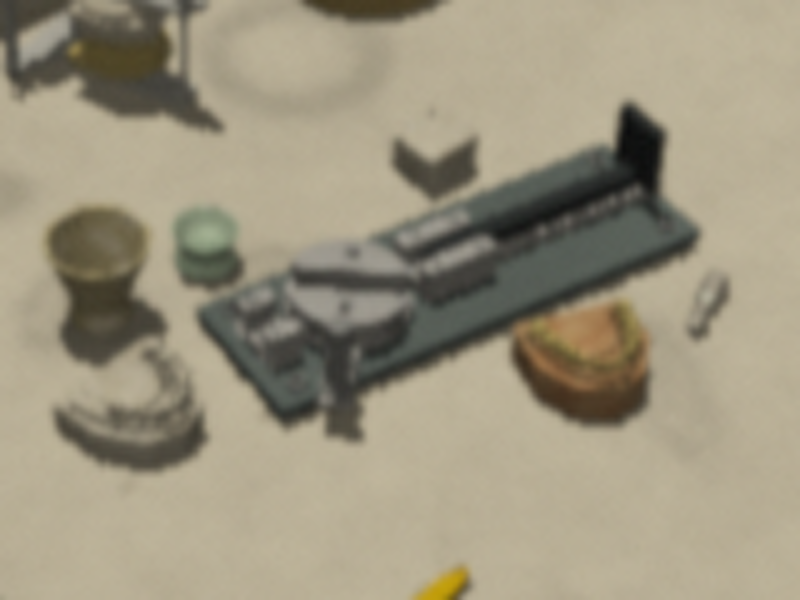

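```bash
cat > m.py <<'E'
from h import *
def plate(im,c,show=None):
    hsv=cv2.cvtColor(im,cv2.COLOR_BGR2HSV); 
    return hsv
E
python3 - <<'E'
from h import *
from rig import calibration
ct,cs=calibration("top"),calibration("scene")
im=cv2.imread("pics/a_top.png"); b,g,r=[im[...,i].astype(int) for i in range(3)]
m=((b-r>3)&(g<135)).astype(np.uint8)*255
roi=np.zeros_like(m); roi[190:240,295:392]=255; m&=roi
n,l,s,_=cv2.connectedComponentsWithStats(m); k=1+np.argmax(s[1:,4]); print(s[k])
cnt=np.vstack(cv2.findContours((l==k).astype(np.uint8),0,2)[0])
h=cv2.convexHull(cnt)[:,0]
P=np.array([ray(ct,u,v,.012)[:2] for u,v in h]).astype(np.float32)
R=cv2.minAreaRect(P*1000); print(R); bx=cv2.boxPoints(R); print(bx)
for nm,c,u,v,z in [("bar tab top",ct,250+651/5,170+255/5,.06),("disc",ct,250+369/5,170+210/5,.032),("peg",ct,250+298/5,170+297/5,.0595),("whitecast",ct,287,210,.02),("tan",ct,346,243,.03),("chuck",ct,371,244,.01),
 ("cup",ct,295,186,.05),("dap",ct,316,187,.022),("blk",ct,360,192,.024),
 ("pillar top s",cs,172,94,.434),("disc s",cs,270+352/5,160+290/5,.032),("tabtop s",cs,270+640/5,160+120/5,.06)]: print(nm,ray(c,u,v,z).round(4))
E
```

```text
[330 202  53  17 383]
((494.3311462402344, 3.8572769165039062), (160.43101501464844, 35.75103759765625), 81.52474975585938)
[[464.82852  -72.84772 ]
 [500.18915  -78.116776]
 [523.83374   80.56227 ]
 [488.47314   85.83133 ]]
bar tab top [ 0.4599 -0.0625  0.06  ]
disc [0.4893 0.1007 0.032 ]
peg [0.4367 0.1433 0.0595]
whitecast [0.497  0.2109 0.02  ]
tan [0.3969 0.0355 0.03  ]
chuck [ 0.3935 -0.0416  0.01  ]
cup [0.5653 0.1857 0.05  ]
dap [0.566  0.1233 0.022 ]
blk [ 0.5499 -0.0093  0.024 ]
pillar top s [0.5369 0.4158 0.434 ]
disc s [0.4818 0.1065 0.032 ]
tabtop s [ 0.4635 -0.061   0.06  ]
```

Run:
```python
from rig import *
from h import *
c=calibration("wrist");C=-c["R"].T@c["t"];p=get_tool_pos()
y=get_eef_rot()[2]; d=C-p
print(C, "toolx",d@[np.cos(y),np.sin(y),0],"toolz",d@[-np.sin(y),np.cos(y),0],"dz",d[2])
for P in ([.46,0.02,.30],[.40,-.05,.30]): print(inverse_kinematics(P,[-np.pi/2,0,-.15]))
```

```text
[ 0.35192594 -0.5818838   0.38455042] toolx 0.0006668327443585895 toolz 0.08148780129749877 dz 0.1468516420561613
[-0.01065484 -0.18603845  1.95833621  0.          1.36929489  0.13934516]
[-0.18616364 -0.30766309  2.05260863  0.          1.39664711 -0.03616364]
```

Run:
```python
from rig import *
from h import *
import pickle
goto([.46,0.0,.26],[-np.pi/2,0,-.15])
gripper_close(10)
c=calibration("wrist"); im=camera("wrist"); cv2.imwrite("pics/c_wrist.png",im); pickle.dump(c,open("c.pkl","wb"))
print(get_time_s(),get_tool_pos(),get_opening(),get_wrist_force())
crop(im,200,0,460,260,3,"pics/c_crop.png") if 0 else crop(im,180,0,480,225,2.6,"pics/c_crop.png")
```

```text
3.7917 [4.60005359e-01 1.06521013e-05 2.60004406e-01] 0.004977370028261334 [0.84512469 0.06870078 1.02140382]
```

View pics/c_wrist.png

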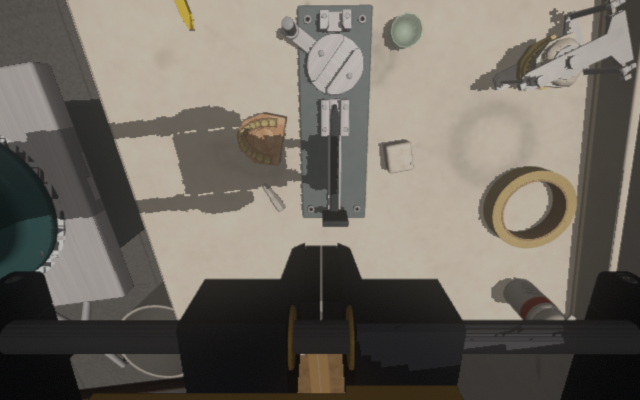

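View pics/c_crop.png

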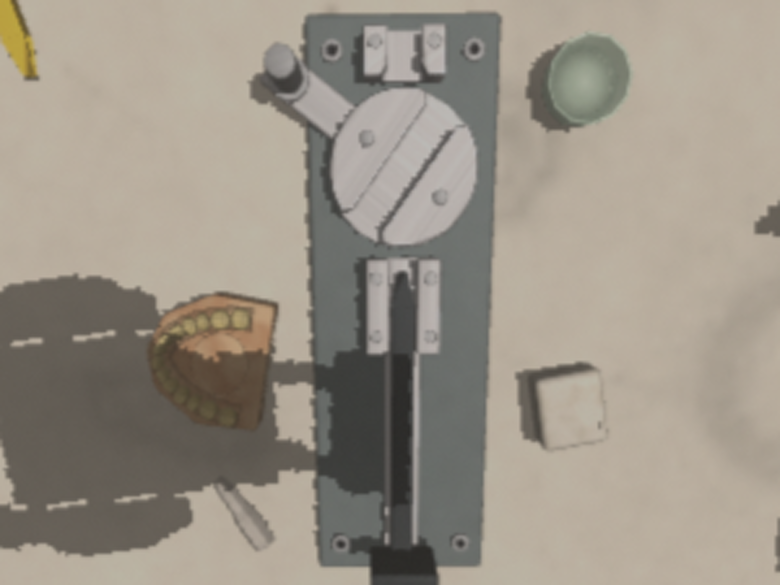

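Run:
```python
from h import *
import pickle
c=pickle.load(open("c.pkl","rb"))
f=lambda x,y,z: ray(c,180+x/2.6,y/2.6,z)
pl=[f(308,14,.012),f(498,14,.012),f(482,565,.012),f(320,565,.012)]
for p in pl: print(p.round(4))
a=(pl[0]+pl[1])/2; b=(pl[2]+pl[3])/2; ax=(a-b)[:2]; print("len",np.linalg.norm(ax),"w",np.linalg.norm(pl[0]-pl[1]),np.linalg.norm(pl[2]-pl[3]))
ax/=np.linalg.norm(ax); O1=a[:2]-.06*ax; O2=b[:2]+.182*ax; ay=np.array([-ax[1],ax[0]])
D=f(403,166,.032)[:2]; print("phi",np.arctan2(ax[1],ax[0]),"O",O1,O2,D)
for nm,q in [("pegtop",f(279,57,.0595)),("tab front top mid",f(403,546,.06)),("nose",f(401,275,.03)),("tabL",f(371,550,.06)),("tabR",f(437,550,.06))]:
  d=q[:2]-D; print(nm,q.round(4),"table",(d@ax).round(4),(d@ay).round(4), np.hypot(*d), np.arctan2(-(d@ax),d@ay))
```

```text
[0.4611 0.1658 0.012 ]
[0.5374 0.1542 0.012 ]
[ 0.505  -0.0841  0.012 ]
[ 0.4258 -0.072   0.012 ]
len 0.24043677223181473 w 0.07712362334835224 0.08005337219421768
phi 1.4295825418926995 O [0.49080857 0.10059199] [0.49102858 0.10213965] [0.49043005 0.10207586]
pegtop [0.4497 0.1436 0.0595] table 0.0353 0.0462 0.058144030589187566 -0.6531462540779404
tab front top mid [ 0.4683 -0.0502  0.06  ] table -0.1539 0.0005 0.15386172698452028 1.5674135110721825
nose [0.4838 0.0599 0.03  ] table -0.0427 0.0006 0.042715511435558344 1.5570195779064206
tabL [ 0.4544 -0.0499  0.06  ] table -0.1556 0.0143 0.15622823266673896 1.4789989185202237
tabR [ 0.4825 -0.0542  0.06  ] table -0.1558 -0.0142 0.15648514121102758 1.6613997231436604
```

```bash
cat >> h.py <<'E'
O=np.array([.4907,.1015]); PHI=1.4296
AX=np.array([np.cos(PHI),np.sin(PHI)]); AY=np.array([-AX[1],AX[0]])
def W(x,y,z): return list(O+x*AX+y*AY)+[z]
def ori(th): return [-np.pi/2,0,PHI-np.pi/2+th]
def pegtool(th,s,z): 
    return W(-.058*np.sin(th)+s*np.cos(th), .058*np.cos(th)+s*np.sin(th), z)
E
python3 - <<'E'
from rig import *
from h import *
import pickle
t0=-.653
goto(pegtool(t0,.034,.10),ori(t0))
print("dn",move_straight(pegtool(t0,.034,.042),guard=6,feed=.08), get_time_s())
f0=get_wrist_force()
for th in np.linspace(t0,-.1,5):
    g=move_straight(pegtool(th,.015,.042),ori(th),feed=.05,guard=12)
    print(round(th,2),g,(get_wrist_force()-f0).round(2),get_time_s())
    if g: break
c=calibration("wrist"); im=camera("wrist"); cv2.imwrite("pics/d_wrist.png",im); pickle.dump(c,open("c.pkl","wb"))
cv2.imwrite("pics/d_top.png",cv2.resize(camera("top")[170:275,250:390],None,fx=5,fy=5,interpolation=2))
print(get_tool_pos())
E
```

```text
dn False 5.6
-0.65 False [-1.36 -0.19 -0.64] 6.1333
-0.51 False [-0.33 -0.34 -0.16] 6.45
-0.38 False [-0.48 -0.7  -1.05] 6.7667
-0.24 False [-0.89 -0.65  0.43] 7.0833
-0.1 False [ 0.53 -0.54 -0.64] 7.4
[0.43818646 0.13007781 0.04201605]
```

View pics/d_wrist.png

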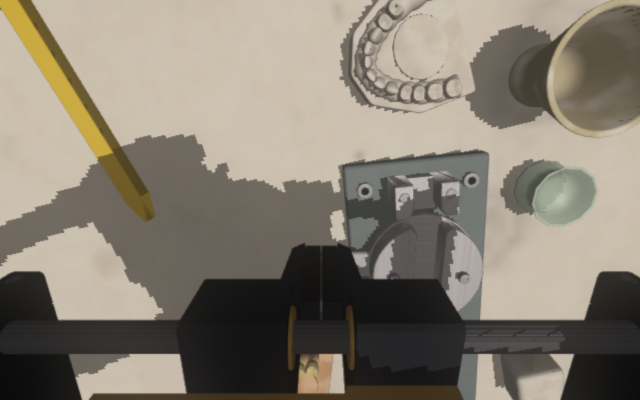

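View pics/d_top.png

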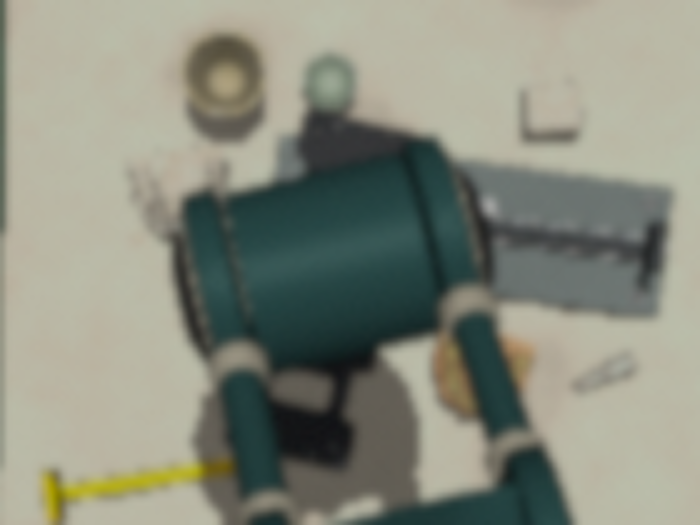

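Run:
```python
from h import *
crop(cv2.imread("pics/d_wrist.png"),335,140,495,320,4.2/1.3,"pics/d_crop.png")
```

```text
(no output)
```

View pics/d_crop.png

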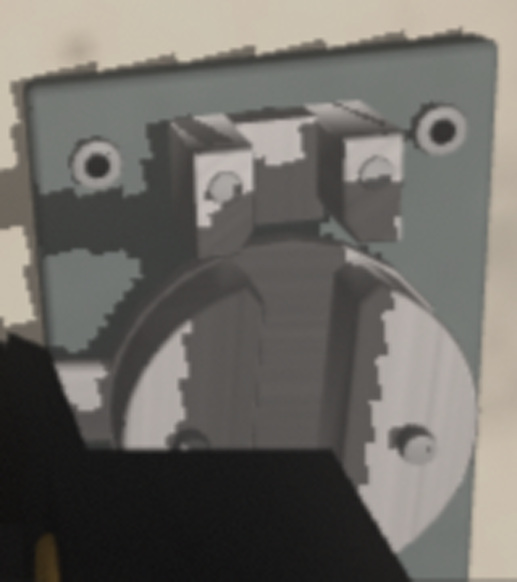

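Run:
```python
from h import *
import pickle
c=pickle.load(open("c.pkl","rb"))
k=4.2/1.3
f=lambda x,y,z: ray(c,335+x/k,140+y/k,z)[:2]
T=lambda p:(((p-O)@AX).round(4),((p-O)@AY).round(4))
a,b=f(193,436,.036),f(420,443,.036)
print(T(a),T(b)); d=a-b; print(np.arctan2(-(d@AX),d@AY))
for q in [(28,85),(495,40)]: print(T(f(*q,.012)))
```

```text
(np.float64(0.0043), np.float64(0.0187)) (np.float64(-0.0009), np.float64(-0.0183))
-0.14073851472127907
(np.float64(0.06), np.float64(0.0395))
(np.float64(0.0594), np.float64(-0.0387))
```

Run:
```python
from rig import *
from h import *
import pickle
f0=get_wrist_force()
for th in (-.03,.04):
    print(move_straight(pegtool(th,.015,.042),ori(th),feed=.04,guard=12),(get_wrist_force()-f0).round(2))
move_straight(pegtool(.04,.035,.042),ori(.04),feed=.08)
move_straight(pegtool(.04,.035,.10),ori(.04),feed=.15)
goto([.46,0.0,.26],ori(0))
c=calibration("wrist"); im=camera("wrist"); cv2.imwrite("pics/e_wrist.png",im); pickle.dump(c,open("c.pkl","wb"))
print(get_time_s(),get_tool_pos())
crop(im,180,0,480,225,2.6,"pics/e_crop.png")
```

```text
False [0.31 0.18 0.5 ]
False [-0.72 -0.52 -0.35]
9.8667 [0.45871294 0.00077639 0.25757055]
```

View pics/e_crop.png

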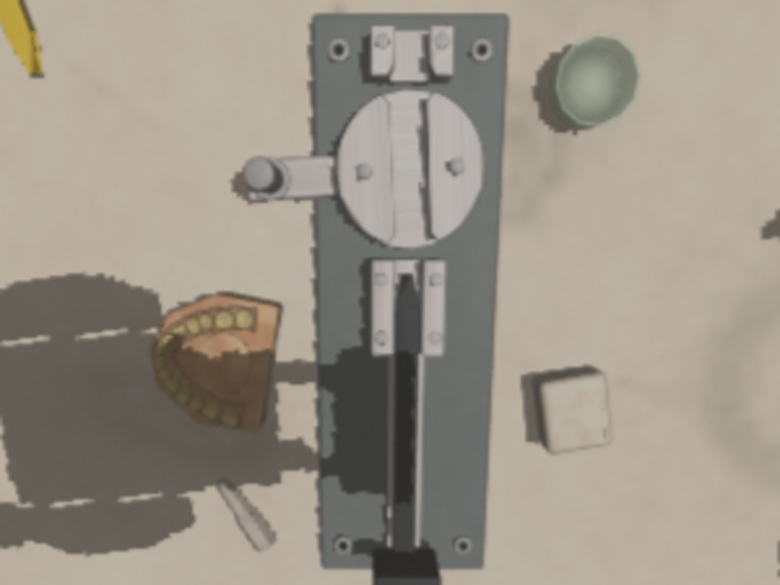

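Run:
```python
from h import *
import pickle
c=pickle.load(open("c.pkl","rb"))
T=lambda x,y,z:(lambda p:np.array([(p-O)@AX,(p-O)@AY]))(ray(c,180+x/2.6,y/2.6,z)[:2])
a,b=T(363,172,.036),T(457,165,.036); d=a-b; print("studs",np.arctan2(-d[0],d[1]),a,b)
p=T(262,172,.0595); print("peg",p,np.arctan2(-p[0],p[1]))
a,b=T(428,95,.032),T(433,238,.032); d=a-b;print("slot R",np.arctan2(d[1],d[0]),a,b)
a,b=T(389,98,.032),T(391,240,.032); d=a-b;print("slot L",np.arctan2(d[1],d[0]),a,b)
# plate axis this view
q=[T(*s,.012) for s in((314,15),(508,15),(484,567),(323,567))];print(q); m=(q[0]+q[1]-q[2]-q[3])/2; print("axis err",np.arctan2(m[1],m[0]))
a,b=T(381,340,.034),T(435,337,.034);print("cheek studs",a,b)
```

```text
studs 0.06803866391076216 [-0.00156478  0.01924313] [ 0.00098912 -0.01823502]
peg [-0.00289511  0.05691263] 0.050825527253434484
slot R 0.06023662355124581 [ 0.0268478  -0.00637661] [-0.02674914 -0.00960902]
slot L 0.022979323390649658 [0.02579678 0.00896561] [-0.02752022  0.00774021]
[array([0.05891147, 0.03906919]), array([ 0.05878677, -0.03929818]), array([-0.18103548, -0.03974978]), array([-0.18105072,  0.03944656])]
axis err 0.00015472847275314696
cheek studs [-0.06811043  0.01171935] [-0.06686381 -0.01126465]
```

Run:
```python
from rig import *
from h import *
goto(W(-.215,0,.12),ori(0))
print("dn",move_straight(W(-.215,0,.036),feed=.1,guard=6))
f0=get_wrist_force()
for x in (-.19,-.17,-.15,-.135,-.12,-.108):
    g=move_straight(W(x,0,.036),ori(0),feed=.04,guard=10)
    print(x,g,(get_wrist_force()-f0).round(2),get_time_s())
    if g: break
p=get_tool_pos()[:2]-O;print(p@AX,p@AY)
im=camera("wrist"); cv2.imwrite("pics/f_wrist.png",im)
crop(camera("scene"),270,160,430,280,5,"pics/f_scene.png")
```

```text
dn False
-0.19 False [ 0.39  0.77 -0.59] 12.3833
-0.17 False [ 0.29 -0.09  0.29] 13.0333
-0.15 False [ 0.37 -0.38  0.58] 13.6833
-0.135 False [0.7  0.1  0.29] 14.2083
-0.12 False [ 0.35 -0.51 -0.59] 14.7333
-0.108 False [-0.33  0.17  0.23] 15.1833
-0.10762878369534407 3.9145265739476396e-05
```

View pics/f_wrist.png

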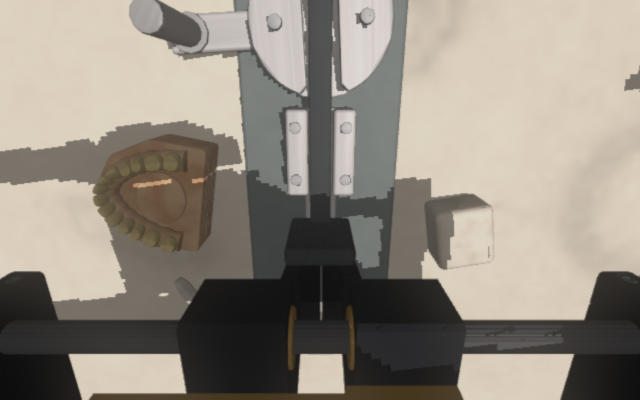

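View pics/f_scene.png

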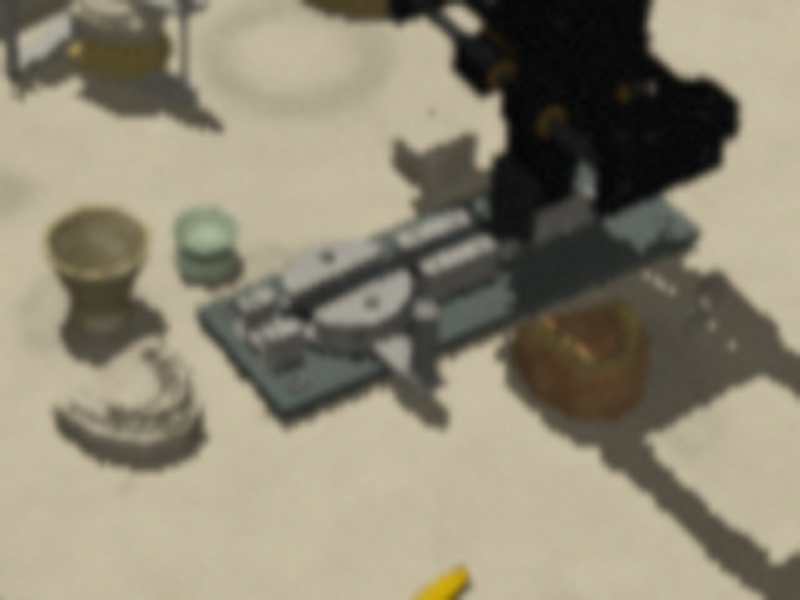

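Run:
```python
from rig import *
from h import *
f0=get_wrist_force()
for x in (-.1,-.095,-.092,-.089,-.086,-.083,-.08,-.077):
    g=move_straight(W(x,0,.036),ori(0),feed=.015,guard=8)
    p=get_tool_pos()[:2]-O
    print(x,g,(get_wrist_force()-f0).round(2),(p@AX).round(4),get_time_s())
    if g: break
hold(.3);print((get_wrist_force()-f0).round(2))
cv2.imwrite("pics/g_wrist.png",camera("wrist"))
```

```text
-0.1 False [-0.26 -0.06  0.3 ] -0.0998 15.9667
-0.095 False [-0.34 -0.8  -1.41] -0.0948 16.45
-0.092 True [ 0.14 -0.66  0.5 ] -0.0928 16.7167
[ 0.37 -0.74 -0.01]
```

View pics/g_wrist.png

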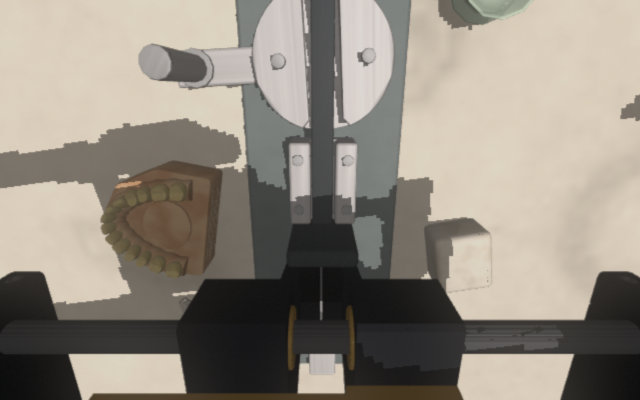

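Run:
```python
from rig import *
from h import *
for i in range(2):
    g=move_straight(W(-.083,0,.036),ori(0),feed=.01,guard=12)
    p=get_tool_pos()[:2]-O; print(g,get_wrist_force().round(1),(p@AX).round(4),get_time_s())
move_straight(W(-.13,0,.036),ori(0),feed=.1)
move_straight(W(-.13,0,.12),ori(0),feed=.2)
goto([.46,0.0,.26],ori(0))
hold(.3)
import pickle
c=calibration("wrist"); im=camera("wrist"); cv2.imwrite("pics/i_wrist.png",im); pickle.dump(c,open("c.pkl","wb"))
crop(im,180,0,480,225,2.6,"pics/i_crop.png")
goto([.33,-.25,.25],ori(-.6))
crop(camera("scene"),270,160,430,280,5,"pics/i_scene.png")
print(get_time_s())
```

```text
True [ 0.7 -1.3  1.3] -0.0929 17.5167
True [ 0.2 -2.6  0.1] -0.093 17.9583
21.1583
```

View pics/i_crop.png

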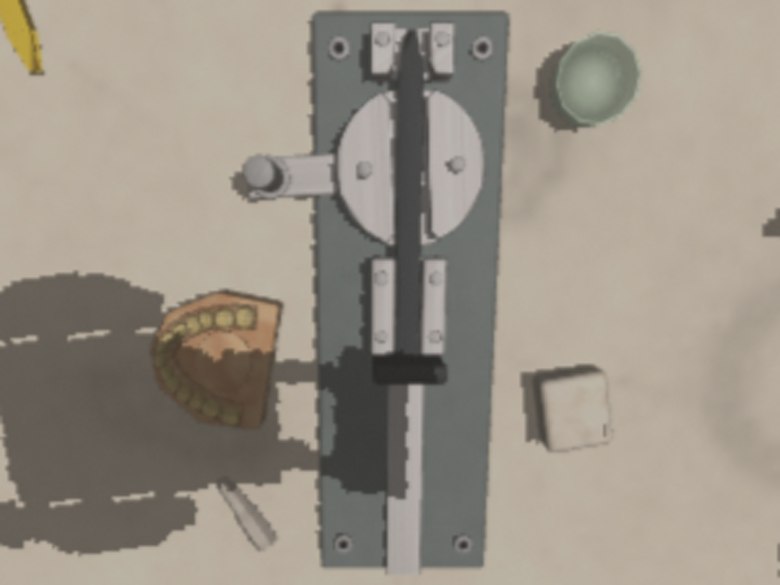

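View pics/i_scene.png

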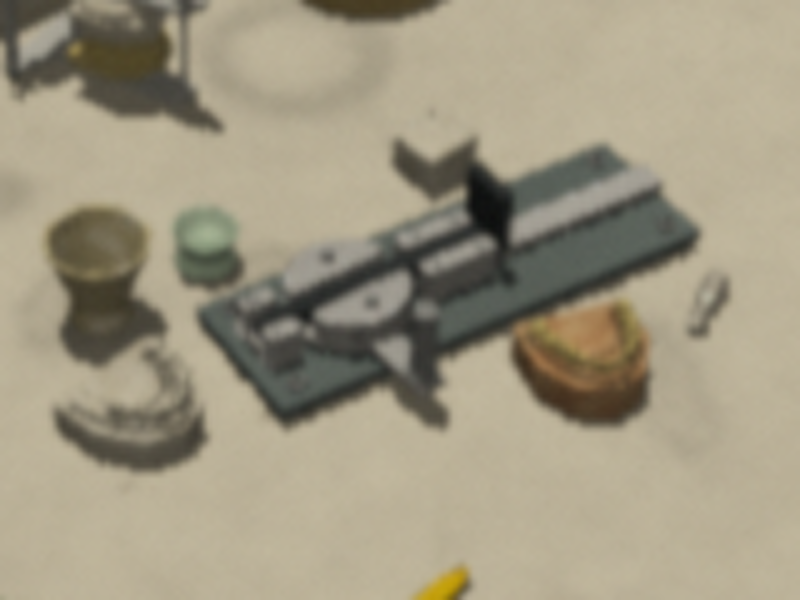

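Run:
```python
from h import *
import pickle
from rig import *
c=pickle.load(open("c.pkl","rb"))
p=ray(c,180+410/2.6,32/2.6,.027)[:2]-O; print("nose",p@AX,p@AY)
close_job(); print(get_time_s())
```

```text
nose 0.04911279898174637 0.000689980295864977
the job is handed in; nothing more can be done
the job is handed in; nothing more can be done
```

The cast table is locked: the bar is through the disc and fully home. I handed the job in at about 21 s of the 54 s allowed.

- **Disc:** I pushed the peg sideways with the shut fingers from about -0.65 rad to near 0. My readings of the final angle ranged from 0.02 to 0.07 rad depending on which feature I measured. That is a slight overshoot but within the 0.1 rad limit, so I did not correct it.
- **Bar:** I then pushed the bar by its tail tab through the slot until it stopped. Two more gentle pushes, each cut off by the 12 N guard, moved it no further.
- **Last checks:** In the pictures the tab lies against the guide cheeks. The nose measures x ≈ 49 mm in the keeper notch, against a nominal 50 mm and about 2 mm of calibration error.
- **Surroundings:** In the last pictures the casts, cup, dish, block and chuck stand where they were. The part of the yellow bar in view had not moved, and I never went to it. The arm had drawn clear before I handed in.

No check failed.

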